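# Crack check on an exhaust elbow: developer, then UV lamp

## Robot

A 6-joint arm with a two-finger parallel gripper is mounted at the origin on the work surface. World frame = base frame: x ahead of the robot, y to its left, z up, the work surface at z = 0. Lengths are in m, angles in rad, forces in N, time in s.
With the tool pointing down it reaches from about 0.375 to 0.9 m from the base axis. Payload 3.1 kg.
Tool frame: the origin (TCP) lies between the finger pads; the fingertips stand 8 mm ahead of it and the grasp point (between the pads) lies 11 mm behind it; z points along the fingers, y is the line along which they close (so a half turn about z gives the same grasp; the last joint's range is limited). The gripper opens to 87 mm and grips with 3 to 60 N. Pads are 19 mm wide; open, the fingers measure 117 mm over their backs; the gripper's body (75 mm by 190 mm) begins 51 mm behind the grasp point.
Start: joints at [1.073, 0.527, 1.433, -0, 1.181, -0.178], TCP at [0.196, 0.593, 0.231] pointing down, gripper open.
Joint ranges: [-3.08, 3.08], [-0.75, 2.2], [0.22, 2.44], [-1.43, 4.57], [0, 2.65], [-2.85, 2.85]. Speed limits (rad/s): [2.79, 2.79, 3.14, 3.14, 3.14, 3.14].

## Interface

Orientations are given as a unit quaternion [x, y, z, w].
In Python, from rig import robot, vision, job gives the robot as it stands.
- The arm moves only by the shell command python3 -m handwheel 'ROWS' [OPENING] [FORCE]. ROWS is JSON, a list of rows, each a list of 4 numbers: the shift along the tool's x, y, z as a fraction of full scale, then the turn about the tool's z as a fraction of full scale. A call has 1 to 20 rows; each row is the pose to reach, as a shift and turn from the pose commanded when the call began, along the tool's axes at that moment, turning the shorter way round; what a row does not reach only later rows make up. Full scale, the value 1, is 300 mm for a shift and 2 pi rad for a turn. A row lasts 1/12 s, in which the tool goes at most 41.7 mm and 7.16 degrees, less where a joint would pass 70% of its speed; a pose out of reach is approached as far as the arm can. A call with a number of a shift or a turn outside -1 to 1 is refused whole. A call with a gripper value outside its range is refused whole. OPENING is the opening in per cent of the stroke, from 0 (shut) to 100 (fully open), set as the call begins (- or left out, the last holds). The fingers move at their own pace and stop on an object; FORCE is the grip in N (left out, the last holds). Time passes only in rows, so rows that repeat a pose let the fingers close. It gives the time, the measured TCP pose, the force, the opening and the grip force at its end, in the units of the state.
- robot.get_obs(): the state, without advancing time (a new reading comes with each control period).
- vision.camera(name): name is "side" or "top" or "wrist"; returns a dict with "frame" (384x512x3 uint8, red, green, blue), "K" (3x3 intrinsics, pixels), "cam_to_world" (4x4, takes a point from camera to world coordinates); the wrist camera has in their place "hand_eye" (4x4, takes a point from camera to tool coordinates, whose origin is the TCP and whose axes are the flange's). Camera axes: x right, y down, z forward; pixel columns grow to the right and rows downward; lengths in m; the calibration is good to about 2 mm. The wrist camera is an equidistant fisheye: a pixel r from the principal point sees the ray r / f radians off the axis. A picture is of the moment at which its call begins: read the wrist's pose just before it. There is no depth.
- job.hand_in(): hands the job in; it is judged then, once.
Trained networks look in the newest picture that a camera, given by its name, has taken for a name from the list of things; names that differ only in an ending like _2 or _b are one class to them, and where a whole thing is asked for, a point or a joint stands for the part that bears it (a point fixed in the world has none). Each returns a list of dicts, best first, with "conf" (0 to 1); they miss things now and then, are a little off and sometimes report something else, mostly with a low value. They report only what shows in the picture. A call takes as long as a camera call.
- vision.look_for(camera, label): "point" ([row, column] in pixels, amid what is visible of it).
- vision.outline_of(camera, label): "mask" (384x512 bool, what is visible of it) and "point" ([row, column] in pixels, amid what is visible of it).
The state is a dict: "time": time; "q": joint angles; "joint_velocities": joint speeds; "joint_torque": joint torques, N m; "position": TCP position; "tool_rot": TCP orientation; "ft_force": force on the tool from outside, world axes, zero at the start; "moment": the same for the moment, N m; "grip_width": finger opening in m; "grip_force": force on a finger pad.
Only numpy, scipy, OpenCV 4.12 (cv2) and the standard library are available. Lean on these libraries where they do the work, as an engineer would, in place of code of your own. Each camera call takes 0.05 s, during which the arm holds its last target. There are 200 camera calls.

## Task

Help me look for cracks on the outlet face of the exhaust elbow. First press the orange spray cap of the developer can all the way down and let it spring back up; then draw the black UV lamp out of the tool block, tilt it over and hold it raised so that it shines squarely on the middle of the elbow's sloping outlet face, with its lens about 10 cm from the face and not touching the casting. Finish while still holding the lamp steady there, and leave the rest of the bench undisturbed.

Things in the scene. Friction and masses are not known exactly. Their poses are not given: they have to be found in the camera images.
- elbow: Dark cast-iron exhaust elbow, bolted by its foot to a steel plate 150 x 120 x 10 mm; it does not move. Origin at the centre of the plate's underside, on the bench; its own -x is the side its outlet leans towards (roughly towards the robot), z up. The pipe (62 mm across) rises and bends 45 degrees towards -x; highest edge about 145 mm above the bench.
- flange_face: The outlet flange of the elbow: 14 mm thick, 86 mm across, with two bolt ears that make it 140 mm wide; a bright machined ring round a 50 mm black bore. Origin at the centre of the outer face, about 112 mm above the bench; its z axis points straight out of the face (45 degrees up from level, towards the elbow's -x), its y axis runs level from ear to ear.
- can: White and red developer spray can (52 mm diameter) strapped in a dark steel bracket (base 90 x 80 mm) fixed to the bench beside the elbow; it does not move. Origin on the bench under the can's axis; z up.
- nozzle_top (a point): Centre of the top of the can's orange spray cap, 169 mm above the bench at rest; the cap is 30 mm in diameter (24 mm on top) and 20 mm tall. It is pressed straight down; a short spout (14 mm, look only) points towards the elbow.
- nozzle (a joint): Travel of the spray cap in m: 0 = up, 0.005 = fully down. A spring returns it; it takes 3 N to start and 8 N to be fully down, where it meets a hard stop.
- rack: Wooden tool block 74 x 246 x 75 mm, fixed to the bench, with three round wells (35 mm across, 68 mm deep) in a row along its own y at -85, 0 and +85 mm. Origin at the centre of its underside. Lamp, scraper and brush stand in the wells, in any order.
- lamp: Black UV inspection lamp with violet bands, already switched on, 152 mm long, 0.1 to 0.2 kg, centre of mass about 70 mm above the lens; stands lens down in a well. Origin at the centre of its lens; its z axis runs from lens to tail, so it shines along its own -z. The head (first 34 mm) is 30 mm in diameter, the straight barrel from there to the tail is 25 mm. In the block the lens is 7 mm above the bench and the tail 159 mm, so 84 mm of barrel stand out of the well.
- scraper: Gasket scraper with red handle, blade up, 156 mm long, in a well of the tool block. Leave alone. Origin at the centre of its foot.
- wire_brush: Round brass-wire brush with wooden handle, bristles up, 153 mm long, in a well of the tool block. Leave alone. Origin at the centre of its foot.
- spanner: Steel spanner 190 mm long lying on the bench. Leave alone. Origin at the middle of its underside.
- gasket: Flat copper ring gasket, 92 mm across, 4 mm thick, lying on the bench. Leave alone. Origin at its centre.
- bolt_jar: Glass jar with steel lid, 68 mm across, 85 mm tall. Leave alone. Origin under its centre.
- paste_tin: Blue tin, 72 mm across, 75 mm tall. Leave alone. Origin under its centre.
- mug: Blue mug, 80 mm across, 92 mm tall. Leave alone. Origin under its centre.

How it is judged:
On the way, in this order (a step that is already met when the one before it is completed fails the run):
1. the spray cap is pressed all the way down (value of joint nozzle above 0.004 m), for 0.1 s.
2. the spray cap has sprung back up (value of joint nozzle below 0.0015 m), for 0.1 s.
3. the lamp is drawn clear of the tool block in the gripper (contact force between lamp and the fingers above 1.5 N and z of lamp in the frame of rack above 0.09 m and contact force between lamp and rack below 0.2 N and value of joint nozzle below 0.0015 m), for 0.2 s.
4. the lamp is tilted over and shines squarely on the outlet face (contact force between lamp and the fingers above 1.5 N and x of flange_face in the frame of lamp between -0.03 and 0.03 m and y of flange_face in the frame of lamp between -0.03 and 0.03 m and z of flange_face in the frame of lamp between -0.15 and -0.06 m and angle between the z axis of lamp and the z axis of flange_face, either way round below 0.35 rad and height (world z) of lamp above 0.13 m and contact force between lamp and elbow below 0.2 N and contact force between lamp and rack below 0.2 N and contact force between lamp and can below 0.2 N), for 0.5 s.
At the end, for the whole second after the job is handed in: Cap up; lamp held still in the gripper, touching neither elbow, block nor can, lens over 130 mm high and 60-150 mm in front of the outlet face, beam within 0.35 rad of square to it and within 30 mm of its centre in each of the lamp's cross axes. All loose bystanders within 30 mm of their starts (all of step 4 and value of joint nozzle below 0.0015 m and linear speed of lamp below 0.03 m/s and angular speed of lamp below 0.3 rad/s and distance of each of scraper, wire_brush, spanner, gasket, bolt_jar, paste_tin, mug from where it was at the start of the episode below 0.03 m); the arm keeps its last pose, push and grip.
It fails at once if the lamp knocks against the casting (contact force between lamp and elbow above 2 N).
It fails at once if another thing on the bench is disturbed (moved more than 30 mm) (distance of any of scraper, wire_brush, spanner, gasket, bolt_jar, paste_tin, mug from where it was at the start of the episode above 0.03 m).
It also fails if it takes over 58 s, if anything falls off the work surface, if the arm or the gripper's body presses on something with over 40 N, if the wrist force passes 120 N, or if a joint passes its speed limit or range.

## Working session

There is one attempt and no reset: what is moved stays moved. The work goes in short steps, Python scripts to look and compute and a shell command to move; the robot and the scene stay as the last step left them, time stands still between calls to the robot, and variables do not carry over. Pictures are saved under pics/ and viewed, at most 10 in all, crops included, and the job is handed in when it is done.

```bash
mkdir -p pics
cat > h.py <<'E'
import numpy as np, cv2
from rig import robot, vision, job
def ray(c,p):  # pixel [row,col] -> origin, dir (world), fixed cams
    d=np.linalg.inv(c["K"])@[p[1],p[0],1.]; T=np.array(c["cam_to_world"]); return T[:3,3],T[:3,:3]@d
def at_z(c,p,z):
    o,d=ray(c,p); return o+d*(z-o[2])/d[2]
def proj(c,P):
    T=np.linalg.inv(c["cam_to_world"]); q=c["K"]@(T[:3,:3]@np.asarray(P)+T[:3,3]); return q[:2][::-1]/q[2]
def tri(c1,p1,c2,p2):
    (a,u),(b,v)=ray(c1,p1),ray(c2,p2); u=u/np.linalg.norm(u); v=v/np.linalg.norm(v)
    s=np.linalg.lstsq(np.c_[u,-v],b-a,rcond=None)[0]; P,Q=a+s[0]*u,b+s[1]*v; return (P+Q)/2,np.linalg.norm(P-Q)
E
python3 - <<'E'
from h import *
np.set_printoptions(precision=4,suppress=True)
o=robot.get_obs(); print(o["time"],o["position"],o["tool_rot"],o["grip_width"])
C={n:vision.camera(n) for n in("side","top")}
for n in C: cv2.imwrite(f"pics/{n}0.png",C[n]["frame"][:,:,::-1]); print(n,C[n]["cam_to_world"])
for l in "elbow flange_face can nozzle_top rack lamp scraper wire_brush spanner gasket bolt_jar paste_tin mug".split():
    r={n:(vision.look_for(n,l) or [None])[0] for n in C}
    s=[(n,r[n]["point"],round(r[n]["conf"],2)) for n in C if r[n]]
    t=tri(C["side"],r["side"]["point"],C["top"],r["top"]["point"]) if len(s)==2 else ""
    print(l,s,t)
E
```

```text
0.0 [0.1961 0.5927 0.2296] [ 0.1592  0.9872 -0.001  -0.0004] 0.0870989172715197
side [[ 0.6921 -0.465   0.5521 -0.1527]
 [-0.7215 -0.4225  0.5485 -0.7009]
 [-0.0218 -0.778  -0.6279  0.9553]
 [ 0.      0.      0.      1.    ]]
top [[-0.0186 -0.9986  0.0499  0.4942]
 [-0.9997  0.0176 -0.0189  0.0431]
 [ 0.018  -0.0502 -0.9986  1.2665]
 [ 0.      0.      0.      1.    ]]
elbow [('side', [195.9, 263.6], 0.95), ('top', [161.1, 254.2], 0.86)] (array([0.6355, 0.0267, 0.0413]), np.float64(0.0167141442427507))
flange_face [('side', [183.7, 265.5], 0.8), ('top', [144.7, 386.8], 0.72)] (array([ 0.541 , -0.2037,  0.3283]), np.float64(0.23162258401096356))
can [('side', [185.5, 205.9], 0.82), ('top', [195.6, 198.2], 0.77)] (array([0.538 , 0.1892, 0.0517]), np.float64(0.012651432342996568))
nozzle_top [('top', [193.7, 188.3], 0.45)] 
rack [('side', [282.1, 321.8], 0.56), ('top', [205.8, 362.8], 0.89)] (array([ 0.5015, -0.2979,  0.0182]), np.float64(0.009697622132843262))
lamp [('side', [238.9, 300.7], 0.68), ('top', [207.0, 340.5], 0.43)] (array([ 0.5028, -0.2134,  0.1166]), np.float64(0.002348044
[... 303 characters left out ...]
panner [('side', [216.7, 166.8], 0.83), ('top', [254.9, 187.5], 0.81)] (array([0.3764, 0.2177, 0.0095]), np.float64(0.01914922321931386))
gasket [('side', [244.9, 241.6], 0.69), ('top', [210.9, 279.3], 0.68)] (array([ 0.4806, -0.0417, -0.0079]), np.float64(0.0358098566235707))
bolt_jar [('side', [209.3, 349.1], 0.64), ('top', [119.9, 331.0], 0.67)] (array([ 0.7562, -0.2041,  0.0452]), np.float64(0.009734667262915492))
paste_tin [('side', [155.7, 153.0], 0.97), ('top', [199.0, 101.2], 0.63)] (array([0.535 , 0.4733, 0.0336]), np.float64(0.00948497291610462))
mug [('side', [156.7, 203.1], 0.43), ('top', [142.4, 388.6], 0.64)] (array([ 0.4711, -0.1499,  0.4527]), np.float64(0.33782861935692854))
```

Run:
```python
import cv2
for n in("side","top"): cv2.imwrite(f"pics/{n}0b.png",cv2.resize(cv2.imread(f"pics/{n}0.png"),(800,600),interpolation=cv2.INTER_CUBIC))
```

```text
(no output)
```

View pics/side0b.png

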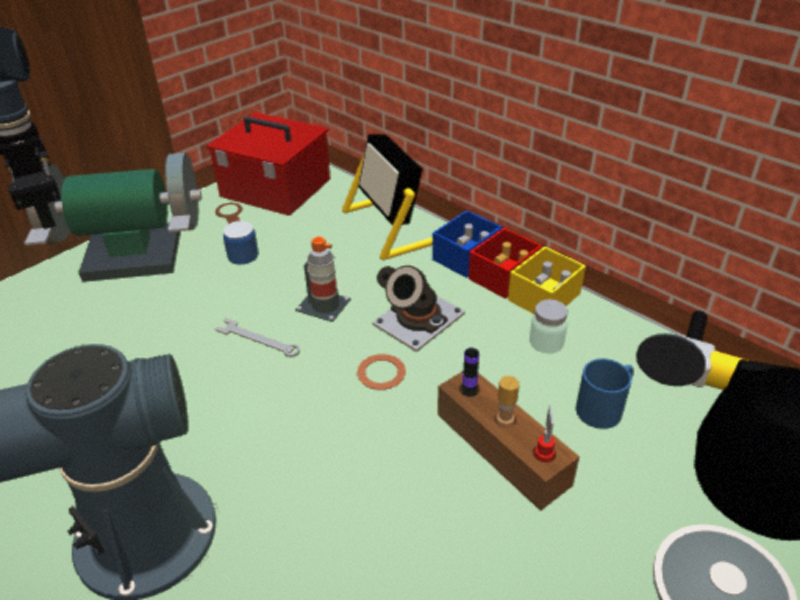

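View pics/top0b.png

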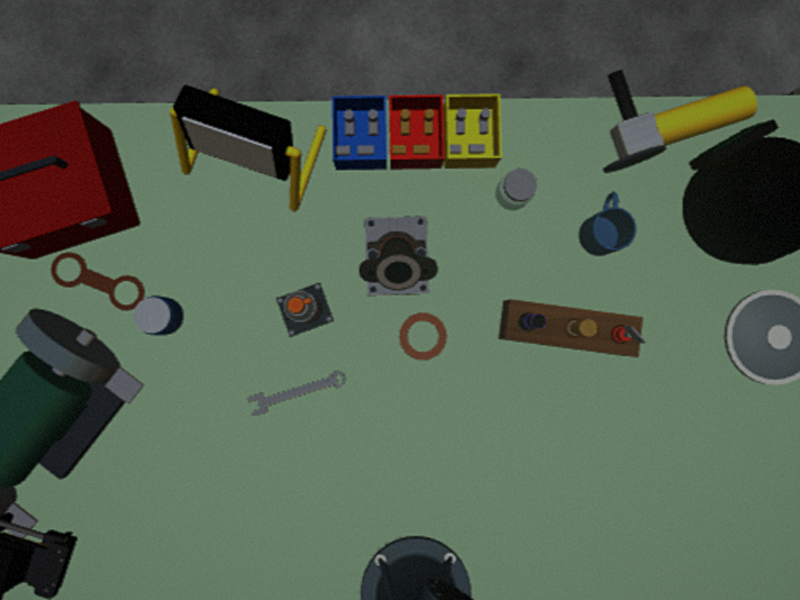

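Run:
```python
from h import *
np.set_printoptions(precision=4,suppress=True)
C={n:vision.camera(n) for n in("side","top")}
c=C["top"]; k=.64
R=np.array([at_z(c,(r*k,q*k),.075) for q,r in[(505,300),(643,318),(638,357),(500,340)]])
print("rack",R[:,:2],R.mean(0),"yaw",np.degrees(np.arctan2(*(R[0]-R[1]+R[3]-R[2])[:2][::-1])))
P=np.array([at_z(c,(r*k,q*k),.01) for q,r in[(364,218),(427,216),(430,295),(366,297)]])
print("plate",P[:,:2],P.mean(0),"yaw",np.degrees(np.arctan2(*(P[0]+P[1]-P[2]-P[3])[:2][::-1])))
G=np.array([at_z(c,(r*k,q*k),.11) for q,r in[(361,270),(437,270)]]);print("ears",G)
pts={}
for n,roi in(("top",(170,215,170,215)),("side",(145,165,195,218))):
    f=C[n]["frame"][roi[0]:roi[1],roi[2]:roi[3]]
    h=cv2.cvtColor(cv2.resize(f,None,fx=8,fy=8,interpolation=cv2.INTER_CUBIC),cv2.COLOR_RGB2HSV)
    m=cv2.inRange(h,(4,150,120),(16,255,255)); d=cv2.distanceTransform(m,cv2.DIST_L2,5)
    y,x=np.unravel_index(d.argmax(),d.shape); cy,cx=np.argwhere(m).mean(0)
    pts[n]=(y/8+roi[0],x/8+roi[2]); print(n,pts[n],"r",d.max()/8,"centroid",cy/8+roi[0],cx/8+roi[2])
print(tri(C["side"],pts["side"],C["top"],pts["top"]), at_z(c,pts["top"],.165))
m=vision.outline_of("top","lamp"); m=m[0]["mask"]; a=np.argwhere(m)
print("lamp bbox",a.min(0),a.max(0),len(a), at_z(c,a.mean(0),.12))
T=np.linalg.inv(c["cam_to_world"])
```

```text
rack [[ 0.5459 -0.1735]
 [ 0.5084 -0.426 ]
 [ 0.4375 -0.4142]
 [ 0.4732 -0.1624]] [ 0.4912 -0.294   0.075 ] yaw 81.74199288859597
plate [[ 0.712   0.0834]
 [ 0.714  -0.0384]
 [ 0.5609 -0.041 ]
 [ 0.5592  0.082 ]] [0.6365 0.0215 0.01  ] yaw 0.7497934649320538
ears [[ 0.602   0.087   0.11  ]
 [ 0.5997 -0.0476  0.11  ]]
top (np.float64(195.25), np.float64(189.0)) r 4.423449 centroid 194.8772826312513 189.9876530400498
side (np.float64(156.375), np.float64(204.125)) r 4.3445745 centroid 156.2531328320802 204.56161236424396
(array([0.5404, 0.1962, 0.1603]), np.float64(0.0012769245006386762)) [0.5397 0.1959 0.165 ]
lamp bbox [201 331] [210 349] 158 [ 0.5066 -0.2099  0.12  ]
```

```bash
python3 -m handwheel '[[0,0,-0.25,0],[0,0,-0.25,0],[-0.2,-0.6,-0.25,0],[-0.2,-0.6,-0.25,0],[-0.2,-0.6,-0.25,0],[-0.2,-0.6,-0.25,0],[-0.2,-0.6,-0.25,0],[-0.2,-0.6,-0.25,0],[-1,-0.9,-0.25,0],[-1,-0.9,-0.25,0],[-1,-0.9,-0.25,0],[-1,-0.9,-0.25,0],[-1,-0.9,-0.25,0],[-1,-0.9,-0.25,0],[-1,-0.9,-0.25,0],[-1,-0.9,-0.25,0]]' 0 20
```

```text
time: 2.88
position: [0.3993, 0.2416, 0.3056]
tool_rot: [0.162, 0.987, 0.0, 0.001]
ft_force: [0.1, 0.7, 0.2]
grip_width: 0.0006
grip_force: 0.0
```

```bash
python3 -m handwheel '[[-0.494,0.005,0.2,0],[-0.494,0.005,0.2,0],[-0.494,0.005,0.2,0],[-0.494,0.005,0.2,0],[-0.494,0.005,0.2,0],[-0.494,0.005,0.2,0]]'
python3 - <<'E'
from h import *
np.set_printoptions(precision=4,suppress=True)
o=robot.get_obs(); c=vision.camera("wrist"); cv2.imwrite("pics/w1.png",c["frame"][:,:,::-1])
print(o["position"],c["K"],c["hand_eye"]); print(vision.look_for("wrist","nozzle_top"),vision.look_for("wrist","flange_face")[:1])
E
```

```text
time: 3.38
position: [0.5374, 0.1984, 0.244]
tool_rot: [0.159, 0.987, -0.0, -0.002]
ft_force: [-0.3, 0.7, -1.1]
grip_width: 0.0007
grip_force: 0.0
[0.5374 0.1984 0.244 ] [[297.3186   0.     255.4485]
 [  0.     297.3186 193.1597]
 [  0.       0.       1.    ]] [[-0.0007 -0.9582 -0.2862  0.0789]
 [ 1.     -0.0009  0.0005 -0.0002]
 [-0.0008 -0.2862  0.9582 -0.1547]
 [ 0.      0.      0.      1.    ]]
[{'point': [206.6, 252.9], 'conf': 0.57}] [{'point': [289.4, 126.4], 'conf': 0.92}]
```

View pics/w1.png

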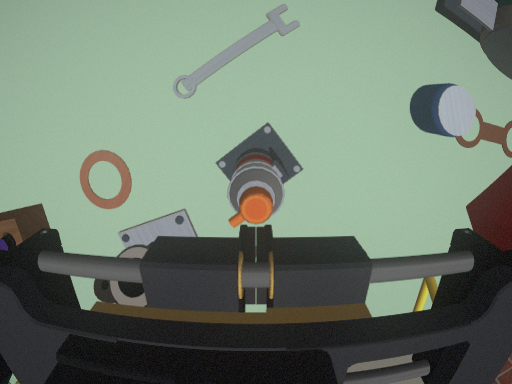

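```bash
cat >> h.py <<'E'
from scipy.spatial.transform import Rotation as Ro
def wray(o,c,p):
    K=c["K"]; v=np.array([(p[1]-K[0,2])/K[0,0],(p[0]-K[1,2])/K[1,1]]); t=np.linalg.norm(v)
    d=np.r_[v/t*np.sin(t),np.cos(t)]; H=np.array(c["hand_eye"]); R=Ro.from_quat(o["tool_rot"]).as_matrix()
    return np.array(o["position"])+R@H[:3,3], R@H[:3,:3]@d
def w_at_z(o,c,p,z):
    a,d=wray(o,c,p); return a+d*(z-a[2])/d[2]
def go(o,P): # shift in tool fractions
    return Ro.from_quat(o["tool_rot"]).as_matrix().T@(np.asarray(P)-o["position"])/.3
E
python3 - <<'E'
from h import *
np.set_printoptions(precision=4,suppress=True)
o=robot.get_obs(); c=vision.camera("wrist"); f=c["frame"]
h=cv2.cvtColor(cv2.resize(f[170:235,220:290],None,fx=6,fy=6,interpolation=cv2.INTER_CUBIC),cv2.COLOR_RGB2HSV)
for lo in(180,215,235):
    m=cv2.inRange(h,(4,150,lo),(16,255,255)); a=np.argwhere(m)
    if len(a): print(lo,len(a)/36,a.mean(0)/6+[170,220],a.min(0)/6+[170,220],a.max(0)/6+[170,220])
for p in((199,256),(201,256)): P=w_at_z(o,c,p,.169); print(P,go(o,P))
print("flange",w_at_z(o,c,(275,132),.112))
E
```

```text
180 740.4722222222222 [211.3286 254.1457] [196.     229.8333] [227.6667 271.6667]
[0.5315 0.2008 0.169 ] [0.0156 0.0011 0.2564]
[0.5331 0.2002 0.169 ] [0.0099 0.0011 0.2564]
flange [0.5942 0.0218 0.112 ]
```

Run:
```python
from h import *
np.set_printoptions(precision=4,suppress=True)
o=robot.get_obs(); c=vision.camera("wrist"); print(o["position"],o["time"])
for p in((206,256),(211,256)): P=w_at_z(o,c,p,.169); print(P,go(o,P))
cv2.imwrite("pics/w2.png",cv2.resize(c["frame"][150:250,200:310,::-1],None,fx=5,fy=5))
```

```text
[0.536  0.1989 0.2462] 3.5833
[0.5375 0.1988 0.169 ] [-0.0049  0.0011  0.2574]
[0.5417 0.1974 0.169 ] [-0.0196  0.0011  0.2574]
```

View pics/w2.png

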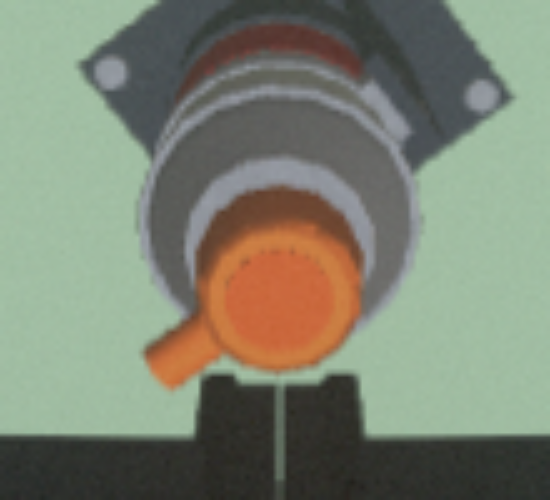

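```bash
python3 -m handwheel '[[-0.0155,0.001,0.19,0],[-0.0155,0.001,0.19,0],[-0.0155,0.001,0.19,0],[-0.0155,0.001,0.19,0],[-0.0155,0.001,0.19,0],[-0.0155,0.001,0.19,0]]'
```

```text
time: 4.13
position: [0.5429, 0.1968, 0.1905]
tool_rot: [0.159, 0.987, 0.001, 0.002]
ft_force: [-0.3, -0.3, 0.0]
grip_width: 0.0007
grip_force: 0.0
```

```bash
python3 -m handwheel '[[0.006,0,0.03,0],[0.006,0,0.045,0],[0.006,0,0.052,0],[0.006,0,0.058,0],[0.006,0,0.062,0],[0.006,0,0.062,0],[0.006,0,0.062,0]]'
```

```text
time: 4.72
position: [0.5407, 0.1972, 0.1723]
tool_rot: [0.159, 0.987, 0.0, 0.001]
ft_force: [-1.8, 0.7, 14.0]
grip_width: 0.0005
grip_force: 7.0
```

```bash
python3 -m handwheel '[[0,0,0.004,0],[0,0,0.004,0],[0,0,0.004,0]]'; python3 -m handwheel '[[0,0,-0.07,0],[0,0,-0.2,0],[0,0,-0.3,0],[0,0,-0.4,0],[0,0,-0.4,0],[0,0,-0.4,0],[0,0,-0.4,0]]'
```

```text
time: 4.97
position: [0.5408, 0.1972, 0.1723]
tool_rot: [0.159, 0.987, 0.0, 0.001]
ft_force: [-6.2, -0.2, 19.9]
grip_width: 0.0004
grip_force: 10.0
time: 5.55
position: [0.5395, 0.1967, 0.288]
tool_rot: [0.159, 0.987, -0.0, -0.001]
ft_force: [-0.2, -0.0, -0.8]
grip_width: 0.0005
grip_force: 0.0
```

```bash
python3 -m handwheel '[[-0.31,-1,0,0],[-0.31,-1,0,0],[-0.31,-1,0,-0.028],[-0.31,-1,0,-0.028],[-0.31,-1,0,-0.028],[-0.31,-1,0,-0.028],[-0.31,-1,0,-0.028],[-0.31,-1,0,-0.028],[-0.31,-1,0,-0.028],[-0.31,-1,0,-0.028],[-0.31,-1,0,-0.028],[-0.31,-1,0,-0.028]]' 55 20
python3 - <<'E'
from h import *
np.set_printoptions(precision=4,suppress=True)
o=robot.get_obs(); R=Ro.from_quat(o["tool_rot"]).as_matrix(); print(o["position"],R, go(o,[.503,-.21,.25]))
E
```

```text
time: 6.55
position: [0.5337, -0.1155, 0.2878]
tool_rot: [0.071, 0.997, 0.001, -0.001]
ft_force: [-0.2, -0.3, -0.9]
grip_width: 0.048
grip_force: 0.0
[ 0.5337 -0.1155  0.2878] [[-0.9899  0.1419 -0.0022]
 [ 0.1419  0.9899  0.0015]
 [ 0.0024  0.0012 -1.    ]] [ 0.0562 -0.3264  0.1256]
```

```bash
python3 -m handwheel '[[0.056,-0.326,0.1,0],[0.056,-0.326,0.1,0],[0.056,-0.326,0.1,0],[0.056,-0.326,0.1,0],[0.056,-0.326,0.1,0],[0.056,-0.326,0.1,0]]'
python3 - <<'E'
from h import *
vision.camera("wrist"); o=robot.get_obs(); c=vision.camera("wrist"); print(o["position"],vision.look_for("wrist","lamp"),vision.look_for("wrist","rack"))
cv2.imwrite("pics/w3.png",c["frame"][:,:,::-1])
E
```

```text
time: 7.05
position: [0.504, -0.2099, 0.2588]
tool_rot: [0.071, 0.997, 0.0, -0.0]
ft_force: [-0.4, 0.8, -0.2]
grip_width: 0.0476
grip_force: 0.0
[ 0.50413646 -0.20979139  0.25902848] [{'point': [191.1, 258.3], 'conf': 0.63}] [{'point': [164.0, 202.7], 'conf': 0.58}]
```

View pics/w3.png

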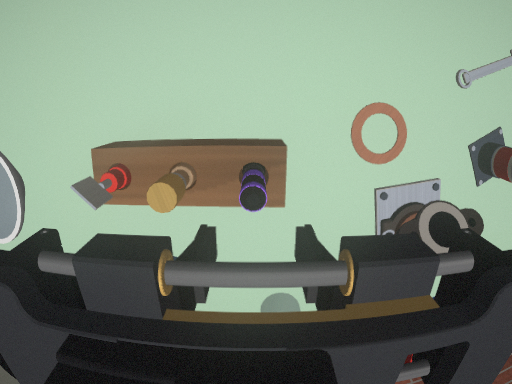

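Run:
```python
from h import *
np.set_printoptions(precision=4,suppress=True)
o=robot.get_obs(); c=vision.camera("wrist")
for p in((199,253),(197,254)):
    P=w_at_z(o,c,p,.159); print(P,go(o,[P[0],P[1],.116]))
print("flange",w_at_z(o,c,(225,441),.112))
```

```text
[ 0.5067 -0.2129  0.159 ] [-0.0091 -0.0076  0.4774]
[ 0.5049 -0.2117  0.159 ] [-0.0028 -0.0045  0.4774]
flange [0.5912 0.0166 0.112 ]
```

```bash
python3 -m handwheel '[[-0.006,-0.006,0.1,0],[-0.006,-0.006,0.2,0],[-0.006,-0.006,0.3,0],[-0.006,-0.006,0.38,0],[-0.006,-0.006,0.44,0],[-0.006,-0.006,0.477,0],[-0.006,-0.006,0.477,0],[-0.006,-0.006,0.477,0],[-0.006,-0.006,0.477,0]]'
python3 -m handwheel '[[0,0,0,0],[0,0,0,0],[0,0,0,0],[0,0,0,0],[0,0,0,0],[0,0,0,0],[0,0,0,0],[0,0,0,0]]' 0 25
```

```text
time: 8.05
position: [0.5059, -0.2137, 0.1165]
tool_rot: [0.072, 0.997, -0.0, 0.001]
ft_force: [-0.8, -0.2, -0.6]
grip_width: 0.0482
grip_force: 0.0
time: 8.72
position: [0.5054, -0.2137, 0.1161]
tool_rot: [0.072, 0.997, -0.0, 0.0]
ft_force: [-0.3, 0.9, 3.9]
grip_width: 0.0239
grip_force: 25.0
```

```bash
python3 -m handwheel '[[0,0,-0.06,0],[0,0,-0.12,0],[0,0,-0.177,0],[0,0,-0.177,0],[0,0,-0.177,0],[0,0,-0.177,0]]'
python3 -m handwheel '[[0.02,0,0,0],[0.05,0,0,0],[0.07,0,0,0],[0.093,0,0,0],[0.093,0,0,0],[0.093,0,0,0]]'
python3 - <<'E'
from h import *
o=robot.get_obs(); c=vision.camera("side"); P=np.array(o["position"])+[0,0,.011]; r,q=proj(c,P); print(r,q)
f=c["frame"][int(r)-40:int(r)+60,int(q)-60:int(q)+60,::-1]; cv2.imwrite("pics/s4.png",cv2.resize(f,None,fx=5,fy=5))
E
```

```text
time: 9.22
position: [0.5044, -0.213, 0.1677]
tool_rot: [0.072, 0.997, 0.001, -0.001]
ft_force: [-0.5, 0.2, -2.2]
grip_width: 0.0238
grip_force: 25.0
time: 9.72
position: [0.4774, -0.2093, 0.1684]
tool_rot: [0.072, 0.997, 0.0, -0.0]
ft_force: [3.3, 1.8, -2.5]
grip_width: 0.0239
grip_force: 25.0
225.66056213798066 293.46283184918775
```

View pics/s4.png

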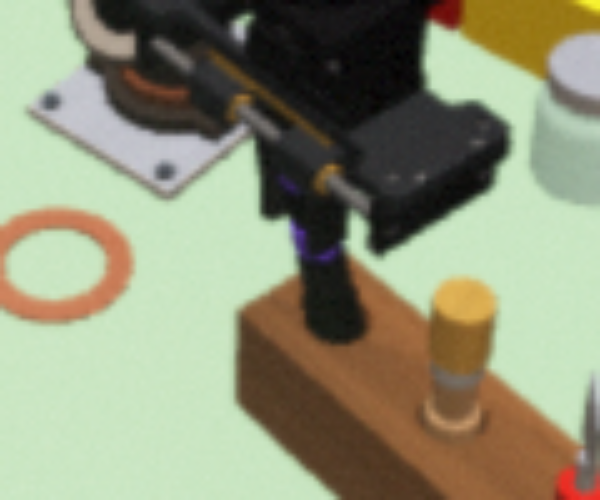

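```bash
python3 -m handwheel '[[0.03,0,0.006,0],[0.06,0,0.013,0],[0.09,0,0.022,0],[0.12,0,0.037,0],[0.145,0,0.053,0],[0.17,0,0.067,0],[0.17,0,0.067,0],[0.17,0,0.067,0]]'
python3 -m handwheel '[[0,0,-0.1,0],[0,0,-0.2,0],[0,0,-0.3,0],[0,0,-0.35,0],[0,0,-0.35,0],[0,0,-0.35,0],[0,0,-0.35,0],[0,0,-0.35,0],[0,0,-0.35,0]]' - 60
python3 - <<'E'
from h import *
o=robot.get_obs(); c=vision.camera("side"); P=np.array(o["position"])+[0,0,.011]; r,q=proj(c,P); print(r,q)
f=c["frame"][int(r)-40:int(r)+60,int(q)-60:int(q)+60,::-1]; cv2.imwrite("pics/s5.png",cv2.resize(f,None,fx=5,fy=5))
E
```

```text
time: 10.43
position: [0.4258, -0.202, 0.1481]
tool_rot: [0.072, 0.997, 0.001, -0.001]
ft_force: [1.4, 0.9, -1.2]
grip_width: 0.0235
grip_force: 25.0
time: 11.18
position: [0.4262, -0.2016, 0.252]
tool_rot: [0.072, 0.997, 0.001, -0.002]
ft_force: [-1.1, -0.7, -2.0]
grip_width: 0.0226
grip_force: 60.2
209.2530486757254 277.63618627099214
```

View pics/s5.png

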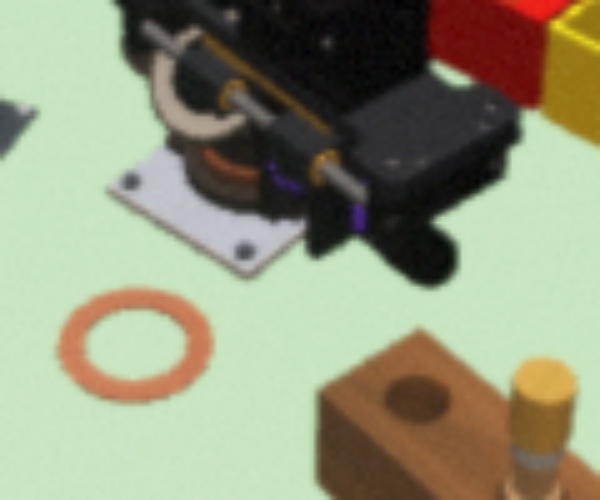

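Run:
```python
from h import *
np.set_printoptions(precision=0,suppress=True)
o=robot.get_obs(); c=vision.camera("side"); R=Ro.from_quat(o["tool_rot"]).as_matrix(); P=np.array(o["position"])-.011*R[:,2]
b=np.array([169,217])
for th in(35,45,55,65):
    t=np.radians(th); u=np.sin(t)*R[:,0]-np.cos(t)*R[:,2]; n=np.cos(t)*R[:,0]+np.sin(t)*R[:,2]
    print(th,[((proj(c,P+(s-.120)*u+k*n)-b)*5)[::-1] for s,k in((0,0),(0,.015),(0,-.015),(.055,0))])
c=vision.camera("top"); m=vision.outline_of("top","lamp"); print([(x["point"],x["conf"]) for x in m])
f=c["frame"][150:250,290:410,::-1]; cv2.imwrite("pics/t5.png",cv2.resize(f,None,fx=5,fy=5))
o2,c2=robot.get_obs(),vision.camera("wrist"); cv2.imwrite("pics/w5.png",c2["frame"][:,:,::-1]); print([(x["point"],x["conf"]) for x in vision.look_for("wrist","lamp")])
```

```text
35 [array([406., 289.]), array([387., 312.]), array([426., 266.]), array([362., 250.])]
45 [array([432., 255.]), array([415., 280.]), array([448., 230.]), array([376., 231.])]
55 [array([453., 220.]), array([439., 246.]), array([467., 194.]), array([388., 211.])]
65 [array([471., 184.]), array([460., 210.]), array([482., 157.]), array([398., 191.])]
[([215.5, 349.6], 0.51)]
[([259.9, 259.7], 0.83)]
```

Run:
```python
from h import *
np.set_printoptions(precision=4,suppress=True)
o=robot.get_obs(); c=vision.camera("side"); t=vision.camera("top")
print(at_z(c,(183.9,259.5),.112),at_z(t,(270*.64,398*.64),.112))
print(o["position"],go(o,[.438,.019,.257]))
```

```text
[0.6002 0.0212 0.112 ] [0.6007 0.0216 0.112 ]
[ 0.427  -0.2022  0.2533] [ 0.0694  0.7349 -0.0119]
```

```bash
python3 -m handwheel '[[0.01,0.1,-0.012,-0.005],[0.02,0.2,-0.012,-0.01],[0.03,0.3,-0.012,-0.015],[0.03,0.4,-0.012,-0.02],[0.04,0.5,-0.012,-0.025],[0.05,0.6,-0.012,-0.025],[0.056,0.67,-0.012,-0.025],[0.056,0.71,-0.012,-0.025],[0.056,0.735,-0.012,-0.025],[0.056,0.742,-0.012,-0.025],[0.056,0.742,-0.012,-0.025],[0.056,0.742,-0.012,-0.025],[0.056,0.742,-0.012,-0.025],[0.056,0.742,-0.012,-0.025],[0.056,0.742,-0.012,-0.025]]'
python3 - <<'E'
from h import *
np.set_printoptions(precision=1,suppress=True)
o=robot.get_obs(); c=vision.camera("side"); R=Ro.from_quat(o["tool_rot"]).as_matrix(); P=np.array(o["position"])-.011*R[:,2]; print(np.round(R,3))
b=np.array([130,190])
for th in(35,45,55):
    t=np.radians(th); u=np.sin(t)*R[:,0]-np.cos(t)*R[:,2]; n=np.cos(t)*R[:,0]+np.sin(t)*R[:,2]
    print(th,[((proj(c,P+(s-.120)*u+k*n)-b)*5)[::-1] for s,k in((0,0),(0,.015),(0,-.015),(.055,0),(-.1,0))])
f=c["frame"][130:230,190:320,::-1]; cv2.imwrite("pics/s6.png",cv2.resize(f,None,fx=5,fy=5))
E
```

```text
time: 12.83
position: [0.4424, 0.0198, 0.2572]
tool_rot: [-0.006, 1.0, -0.0, -0.0]
ft_force: [0.7, -0.1, -2.2]
grip_width: 0.0227
grip_force: 60.1
[[-1. -0. -0.]
 [-0.  1. -0.]
 [ 0. -0. -1.]]
35 [array([237.3, 263.3]), array([222.5, 285.8]), array([252.2, 240.9]), array([192.3, 225.4]), array([311.4, 325.6])]
45 [array([256.5, 231. ]), array([244. , 254.8]), array([269.1, 207.2]), array([203.1, 207.2]), array([344.3, 270. ])]
55 [array([272.3, 197.1]), array([262.4, 221.7]), array([282.4, 172.4]), array([211.9, 188.2]), array([371.8, 211.8])]
```

View pics/s6.png

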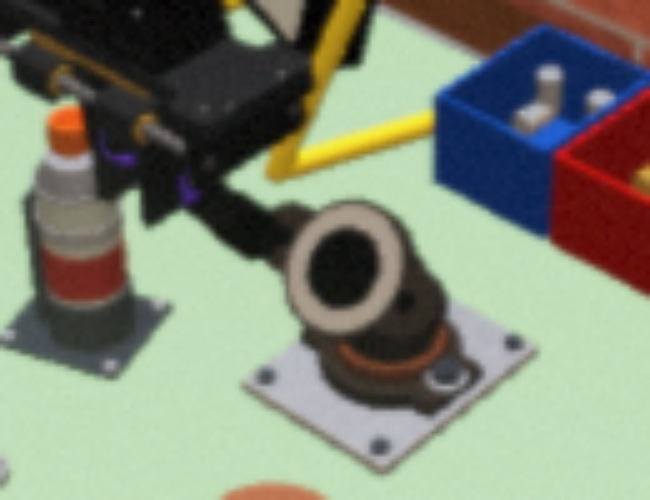

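```bash
python3 -m handwheel '[[0,0,0,0],[0,0,0,0],[0,0,0,0],[0,0,0,0],[0,0,0,0],[0,0,0,0],[0,0,0,0],[0,0,0,0]]' && python3 -c "
from rig import job; print(job.hand_in())"
```

```text
time: 13.55
position: [0.4424, 0.0205, 0.2573]
tool_rot: [-0.007, 1.0, 0.0, -0.0]
ft_force: [-1.2, 0.1, -1.7]
grip_width: 0.0227
grip_force: 60.1
the job is handed in; nothing more can be done
None
```

I handed the job in at 13.6 s: I pressed the spray cap to its stop and released it, and the gripper is holding the lamp at about 45°, lens about 10 cm from the outlet face, beam on its centre; these are camera estimates and no verdict came back.

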